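# Pack the specimen transport tray

### The arm

A 6-joint arm with a two-finger parallel gripper is mounted at the origin on the work surface. World frame = base frame: x ahead of the robot, y to its left, z up, the work surface at z = 0. Lengths are in mm, angles in rad, forces in N, time in s.
With the tool pointing down it reaches from about 300 to 775 mm from the base axis. Payload 14.6 kg.
Tool frame: the origin (TCP) lies between the finger pads; the fingertips stand 22 mm ahead of it and the grasp point (between the pads) lies 3 mm ahead of it (manip.tcp_to_tips is the distance from the TCP to the fingertips, in mm); y points along the fingers, z is the direction in which the jaws open and shut, and the axes are right-handed (so a half turn about y gives the same grasp; the last joint's range is limited). The gripper opens to 94 mm and grips with 3 to 60 N. Pads are 16 mm wide; open, the fingers measure 119 mm over their backs; the gripper's body (75 mm by 177 mm) begins 78 mm behind the grasp point.
Start: joints at [1.156, 0.3, 1.521, -0, 1.321, -0.067], TCP at [187.454, 517.06, 227.446] pointing down, gripper open.
Joint ranges: [-3.03, 3.03], [-0.79, 2.21], [0.23, 2.52], [-1.04, 4.18], [0, 3.07], [-2.55, 2.55]. Speed limits (rad/s): [2.22, 2.22, 2.57, 3.14, 3.14, 3.14].

### API

Orientations are given as [roll, pitch, yaw] about the fixed x, y, z axes, in that order (R = Rz(yaw) Ry(pitch) Rx(roll)).
In Python, from cell import manip gives the robot as it stands.
- The arm moves only by the shell command python3 -m jog 'ROWS' [OPENING] [FORCE]. ROWS is JSON, one flat list of numbers, 6 for each row, row after row: the shift along the tool's x, y, z in mm, then the turn, a rotation vector about the tool's x, y, z in degrees. A call has 1 to 10 rows; each row is the pose to reach, as a shift and turn from the pose commanded when the call began, along the tool's axes at that moment; what a row does not reach only later rows make up. A row lasts 1/12 s, in which the tool goes at most 41.7 mm and 7.16 degrees, less where a joint would pass 70% of its speed; a pose out of reach is approached as far as the arm can. A call with a gripper value outside its range is refused whole. OPENING is the finger opening in mm, from 0 to 94, set as the call begins (- or left out, the last holds). The fingers move at their own pace and stop on an object; FORCE is the grip in N (left out, the last holds). Time passes only in rows, so rows that repeat a pose let the fingers close. It gives the time, the measured TCP pose, the force and the opening at its end, in the units of the state.
- manip.read_state(): the state, without advancing time (a new reading comes with each control period).
- manip.camera(name): name is "side" or "top"; returns a dict with "img" (400x640x3 uint8, red, green, blue), "intrinsics" (3x3 intrinsics, pixels), "k1" (the pictures are not rectified: a ray, as slopes to the right and down, at radius r is drawn at 1 + k1 r^2 times it, then the intrinsics apply), "origin" and "orientation" of the camera in the world. Camera axes: x right, y down, z forward; pixel columns grow to the right and rows downward; lengths in mm; the calibration is good to about 2 mm. A picture is of the moment at which its call begins. There is no depth.
- manip.sign_off(): hands the job in, once; it reports no verdict.
Trained networks look in a picture, given as the dict that the camera call returned (one of the last four; its "shot" number tells which), for a name from the list of things; names that differ only in an ending like _2 or _b are one class to them, and where a whole thing is asked for, a point or a joint stands for the part that bears it (a point fixed in the world has none). Each returns a list of dicts, best first, with "score" (0 to 1); they miss things now and then, are a little off and sometimes report something else, mostly with a low value. They report only what shows in the picture. A call takes as long as a camera call. They do not tell look-alikes from the thing itself.
- manip.masks_of(thing, picture): "pixels" (400x640 bool, what is visible of it) and "xy" ([column, row] in pixels, amid what is visible of it).
- manip.tip_of(thing, picture): "xy" ([column, row] in pixels: a listed point, or the origin of a listed thing).
The state is a dict: "clock": time; "joints": joint angles; "qd": joint speeds; "effort": joint torques, N m; "eef_pos": TCP position; "eef_rot": TCP orientation; "wrist_force": force on the tool from outside, world axes, zero at the start; "moment": the same for the moment, N m; "finger_gap": finger opening in mm.
Only numpy, scipy, OpenCV 4.12 (cv2) and the standard library are available. Lean on these libraries where they do the work, as an engineer would, in place of code of your own. Each camera call takes 0.05 s, during which the arm holds its last target.

### The job

Pack the red transport tray for the courier: stand the yellow-capped jar and the white-capped amber bottle upright in the narrow bay, in one row with the blue-capped jar that is already there, and set the blue slide rack flat on the floor of the wide bay, in any order. Set each thing down rather than dropping it, and leave the blue-capped jar and everything else where they stand.

Things in the scene. Friction and masses are not known exactly. Their poses are not given: they have to be found in the camera images.
- tray: Red open transport tray, fixed to the bench, 192 (its x) x 308 (its y) x 45 mm high; walls, floor and divider 4 mm thick, divider as high as the walls, along y at x = +10 mm. Origin: centre of its underside. The wide bay is on its -x side, nearer the robot, the narrow bay beyond. Both are 300 mm long inside (y = -150 to +150 mm).
- wide_bay (a point): Middle of the floor of the tray's wide bay (tray x = -42 mm, y = 0), 4 mm above the bench. The bay is 100 mm wide inside along the tray's x. Axes as the tray's.
- narrow_bay (a point): Middle of the floor of the tray's narrow bay (tray x = +52 mm, y = 0), 4 mm above the bench. The bay is 80 mm wide inside along the tray's x. Axes as the tray's.
- jar: White cylindrical specimen jar with a yellow cap, 60 mm diameter from bottom to top (cap flush), 102 mm tall, about 0.16 kg, standing. Origin: centre of its underside; z up its axis.
- bottle: Amber bottle with a WHITE cap and a paper label: straight body 46 mm diameter up to 95 mm, white cap 30 mm diameter, 125 mm tall in all, about 0.17 kg, standing. Origin: centre of its underside; z up its axis.
- slide_rack: Blue slide staining rack holding glass slides: body 96 mm (its x) by 64 mm (its y), 40 mm high, with a steel carrying bar over the middle, 96 mm long along its x, 12 mm wide and 12 mm high (84 to 96 mm above the underside), on a post at each end. About 0.18 kg. Origin: centre of its underside; z up.
- tray_jar: White jar with a BLUE cap, 52 mm diameter, 96 mm tall, already standing somewhere along the tray's narrow bay, midway between its long sides; it stays there. Origin: centre of its underside.
- other_bottle: Amber bottle with a RED cap, otherwise the same as the white-capped one; not wanted, stays where it is. Origin: centre of its underside.
- slide_box: Green closed slide storage box lying on the bench behind, 100 x 140 x 35 mm, bystander. Origin: centre of its underside.
- beaker: Clear empty beaker, 72 mm diameter, 95 mm tall, bystander. Origin: centre of its underside.
- pump_bottle: White hand-rub pump bottle with a green label, 68 mm diameter, 170 mm tall, bystander. Origin: centre of its underside.
Not all that is in view belongs to the job. Leave any green look-alike of the slide_rack alone.

How it is judged (in metres and radians):
At the end, for the whole second after the job is handed in: The jar, the white-capped bottle and the blue-capped jar all stand in the narrow bay, and the slide rack in the wide bay, each within 5 mm of the tray floor, upright within 0.1 rad and at rest (x of jar in the frame of tray between 0.012 and 0.092 m and y of jar in the frame of tray between -0.15 and 0.15 m and z of each of jar, bottle, slide_rack, tray_jar in the frame of tray below 0.009 m and angle between each of jar, bottle, slide_rack, tray_jar's own z axis and vertical below 0.1 rad and linear speed of each of jar, bottle, slide_rack, tray_jar below 0.02 m/s and x of bottle in the frame of tray between 0.012 and 0.092 m and y of bottle in the frame of tray between -0.15 and 0.15 m and x of slide_rack in the frame of tray between -0.092 and 0.008 m and y of slide_rack in the frame of tray between -0.15 and 0.15 m and x of tray_jar in the frame of tray between 0.012 and 0.092 m and y of tray_jar in the frame of tray between -0.15 and 0.15 m); the robot touches nothing.
It fails at once if the jar, the white-capped bottle or the slide rack is dropped: it falls free, faster than 0.4 m/s, while more than 35 mm above the bench ((height (world z) of jar above 0.035 m and contact force between the fingers and jar below 0.05 N and linear speed of jar above 0.4 m/s) or (height (world z) of bottle above 0.035 m and contact force between the fingers and bottle below 0.05 N and linear speed of bottle above 0.4 m/s) or (height (world z) of slide_rack above 0.035 m and contact force between the fingers and slide_rack below 0.05 N and linear speed of slide_rack above 0.4 m/s)).
It fails at once if the blue-capped jar is moved by more than 25 mm or tipped by more than 0.35 rad (distance of tray_jar from where it was at the start of the episode above 0.025 m or angle between tray_jar's own z axis and vertical above 0.35 rad).
It fails at once if the red-capped bottle is moved by more than 30 mm or tipped by more than 0.35 rad (distance of other_bottle from where it was at the start of the episode above 0.03 m or angle between other_bottle's own z axis and vertical above 0.35 rad).
It fails at once if the slide box, beaker or pump bottle is moved by more than 30 mm or tipped by more than 0.35 rad (distance of any of slide_box, beaker, pump_bottle from where it was at the start of the episode above 0.03 m or angle between any of slide_box, beaker, pump_bottle's own z axis and vertical above 0.35 rad).
It also fails if it takes over 72 s, if anything falls off the work surface, if the arm or the gripper's body presses on something with over 40 N, if the wrist force passes 120 N, or if a joint passes its speed limit or range.

## Working session

There is one attempt and no reset: what is moved stays moved. The work goes in short steps, Python scripts to look and compute and a shell command to move; the robot and the scene stay as the last step left them, time stands still between calls to the robot, and variables do not carry over. Pictures are saved under pics/ and viewed, and the job is handed in when it is done.

```bash
ls; mkdir -p pics; python3 - <<'E'
from cell import manip
import cv2
s=manip.read_state();print(s)
for n in("top","side"):
    c=manip.camera(n);cv2.imwrite(f"pics/{n}0.png",c["img"][:,:,::-1])
    print(n,c["intrinsics"],c["k1"],c["origin"],c["orientation"],c["shot"])
    for t in["tray","wide_bay","narrow_bay","jar","bottle","slide_rack","tray_jar","other_bottle","slide_box","beaker","pump_bottle"]:
        print(t,[(round(d["score"],2),[round(float(v)) for v in d["xy"]]) for d in manip.tip_of(t,c)][:3])
E
```

```text
pics
{'clock': 0.0, 'joints': array([ 1.15642391e+00,  3.00508925e-01,  1.52158361e+00, -5.59182430e-05,
        1.32069526e+00, -6.66092034e-02]), 'qd': array([-0.00029579, -0.00045434,  0.00074568, -0.0006679 ,  0.00115899,
        0.00024282]), 'effort': array([ 7.47041622e-05, -5.31801081e+01, -3.52738810e+01,  7.07524410e-02,
        2.43816606e-02,  6.87772672e-05]), 'eef_pos': array([187.36175504, 516.84966101, 226.86449846]), 'eef_rot': array([-1.57199243e+00,  2.55069286e-05, -3.47749356e-01]), 'wrist_force': array([-0.43945751, -0.66482215,  0.55236939]), 'moment': array([ 0.01224742,  0.01128777, -0.01205565]), 'finger_gap': 93.94497964729561}
top [[495.78978211   0.         324.52061059]
 [  0.         495.78978211 203.61410777]
 [  0.           0.           1.        ]] -0.09529625614583437 [ 497.95531478   13.77494844 1534.95993981] [-3.08048857e+00  2.31164934e-03 -1.57136068e+00] 1
tray [(0.61, [266, 218])]
wide_bay [(0.84, [273, 234])]
narrow_bay [(0.67, [255, 203])]
jar [(0.85, [441, 208])]
bottle [(0.62, [394, 204])]
slide_rack [(0.84, [446, 251]), (0.68, [487, 250])]
tray_jar [(0.86, [274, 191]), (0.56, [442, 207])]
other_bottle [(0.55, [391, 257])]
slide_box [(0.74, [371, 145])]
beaker [(0.76, [423, 164]), (0.33, [393, 257])]
pump_bottle [(0.81, [173, 249]), (0.54, [422, 162])]
side [[377.79649577   0.         319.39715964]
 [  0.         377.79649577 204.62763282]
 [  0.           0.           1.        ]] -0.021071348822624528 [ 5.98554108e-01 -7.15379559e+02  7.85155022e+02] [-2.24907513  0.01647955 -0.69436649] 2
tray [(0.73, [274, 189])]
wide_bay [(0.74, [270, 196])]
narrow_bay [(0.57, [277, 181])]
jar [(0.58, [408, 275])]
bottle [(0.82, [362, 247])]
slide_rack [(0.98, [412, 346]), (0.76, [370, 311])]
tray_jar [(0.76, [297, 188])]
other_bottle [(0.79, [321, 276])]
slide_box [(0.81, [389, 207])]
beaker [(0.8, [422, 246])]
pump_bottle [(0.72, [214, 166])]
```

```bash
python3 - <<'E'
import cv2
for n,(x0,x1,y0,y1) in dict(top=(140,540,100,320),side=(170,490,120,380)).items():
    im=cv2.imread(f"pics/{n}0.png")
    c=cv2.resize(im[y0:y1,x0:x1],None,fx=2,fy=2,interpolation=cv2.INTER_CUBIC)
    cv2.imwrite(f"pics/{n}0c.png",c)
E
```

```text
(no output)
```

View pics/top0c.png

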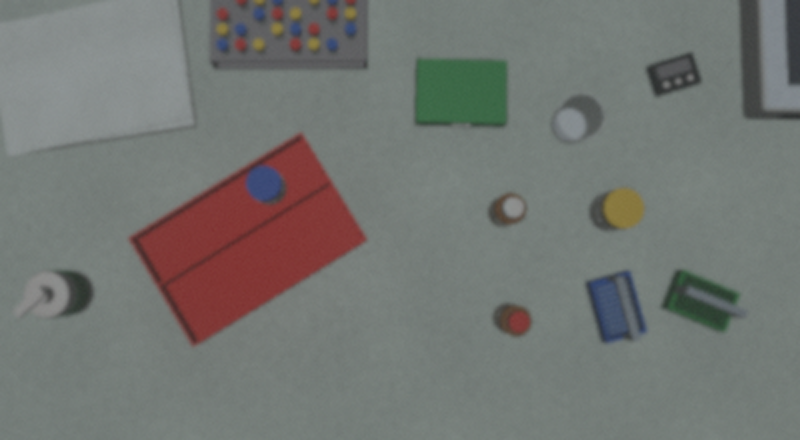

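View pics/side0c.png

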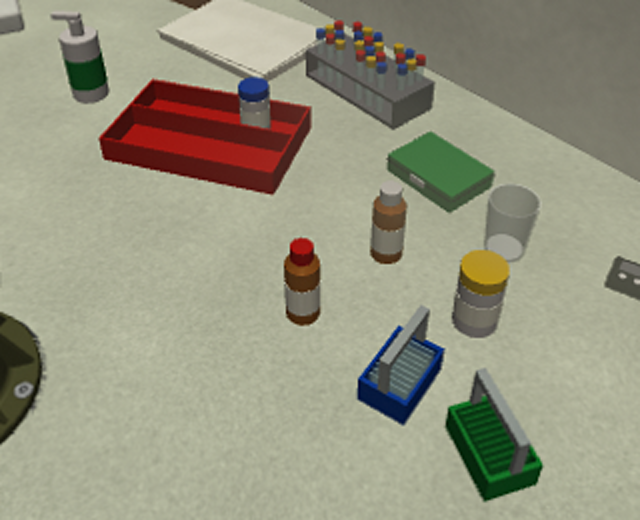

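```bash
cat > h.py <<'E'
import numpy as np, cv2
from scipy.spatial.transform import Rotation as Ro
from scipy.optimize import minimize
def proj(c,P):
    R=Ro.from_euler('xyz',c["orientation"]).as_matrix()
    q=(np.atleast_2d(P)-c["origin"])@R
    s=q[:,:2]/q[:,2:]; r2=(s**2).sum(1,keepdims=True)
    s=s*(1+c["k1"]*r2); K=np.asarray(c["intrinsics"])
    return s@K[:2,:2].T+K[:2,2]
def unproj(c,uv,z):
    K=np.asarray(c["intrinsics"]); s0=(np.array(uv)-K[:2,2])/np.diag(K)[:2]; s=s0.copy()
    for _ in range(20): s=s0/(1+c["k1"]*(s@s))
    d=Ro.from_euler('xyz',c["orientation"]).as_matrix()@np.r_[s,1]
    o=np.array(c["origin"]); return (o+d*(z-o[2])/d[2])
def cyl(rings):
    a=np.linspace(0,2*np.pi,48,endpoint=False)
    return [np.c_[r*np.cos(a),r*np.sin(a),0*a+z] for r,z in rings]
def box(x0,x1,y0,y1,z0,z1):
    return np.array([[x,y,z] for x in(x0,x1) for y in(y0,y1) for z in(z0,z1)],float)
def parts(t):
    if t in("jar",): r=cyl([(30,0),(30,102)]); return [np.vstack(r)]
    if t=="tray_jar": return [np.vstack(cyl([(26,0),(26,96)]))]
    if t in("bottle","other_bottle"): return [np.vstack(cyl([(23,0),(23,95)])),np.vstack(cyl([(15,95),(15,125)])),]
    if t=="slide_rack": return [box(-48,48,-32,32,0,40),box(-48,48,-6,6,84,96),box(-48,-42,-6,6,40,96),box(42,48,-6,6,40,96)]
    if t=="tray": return [box(-96,96,-154,154,0,45)]
    if t=="beaker": return [np.vstack(cyl([(36,0),(36,95)]))]
    if t=="pump_bottle": return [np.vstack(cyl([(34,0),(34,120)]))]
def sil(c,t,x,y,yaw,z0=0,S=4):
    m=np.zeros((400*S,640*S),np.uint8)
    R=Ro.from_euler('z',yaw).as_matrix()
    for p in parts(t):
        uv=proj(c,p@R.T+[x,y,z0])
        h=cv2.convexHull(((uv+.5)*S-.5).astype(np.float32)).round().astype(np.int32)
        cv2.fillConvexPoly(m,h,255)
    return cv2.resize(m,(640,400),interpolation=cv2.INTER_AREA)/255.
def fit(cm,t,x0,z0=0,yaw=False):
    def cost(p):
        e=0
        for c,m in cm:
            s=sil(c,t,p[0],p[1],p[2]/50 if yaw else 0,z0)
            e+=np.abs(s-m).sum()/m.sum()
        return e
    x=np.array(x0,float)
    if yaw: x=np.r_[x[:2],x[2]*50]
    n=len(x); sx=np.vstack([x]+[x+8*np.eye(n)[i] for i in range(n)])
    r=minimize(cost,x,method='Nelder-Mead',options=dict(initial_simplex=sx,xatol=.1,fatol=1e-4,maxiter=200))
    p=r.x.copy()
    if yaw:p[2]/=50
    return p,r.fun
E
cat > look.py <<'E'
from cell import manip
from h import *
cs={n:manip.camera(n) for n in("top","side")}
M={n:{} for n in cs}
for n,c in cs.items():
    for t in["tray","jar","bottle","slide_rack","tray_jar","other_bottle","beaker","pump_bottle"]:
        L=manip.masks_of(t,c); M[n][t]=L
        print(n,t,[(round(d["score"],2),[round(float(v)) for v in d["xy"]],int(d["pixels"].sum())) for d in L])
import pickle;pickle.dump((cs,M),open("look.pkl","wb"))
E
python3 look.py
```

```text
top tray [(0.76, [261, 220], 6367)]
top jar [(0.67, [446, 208], 466)]
top bottle [(0.67, [394, 204], 218)]
top slide_rack [(0.65, [446, 253], 763), (0.64, [487, 250], 711)]
top tray_jar [(0.57, [270, 189], 286), (0.19, [396, 205], 245)]
top other_bottle [(0.76, [395, 261], 260)]
top beaker [(0.66, [427, 158], 530)]
top pump_bottle [(0.65, [167, 249], 735)]
side tray [(0.76, [271, 185], 3833), (0.75, [210, 150], 826)]
side jar [(0.59, [414, 266], 1003)]
side bottle [(0.62, [362, 230], 629), (0.26, [271, 185], 3848)]
side slide_rack [(0.94, [416, 340], 1868), (0.62, [372, 306], 1421)]
side tray_jar [(0.67, [297, 173], 330), (0.46, [269, 186], 3742)]
side other_bottle [(0.64, [322, 260], 696), (0.56, [412, 262], 996), (0.43, [210, 151], 790)]
side beaker [(0.61, [423, 230], 859), (0.43, [367, 230], 593), (0.16, [273, 186], 3827)]
side pump_bottle [(0.98, [209, 147], 814), (0.48, [426, 231], 854)]
```

```bash
cat > fitall.py <<'E'
import pickle
from h import *
cs,M=pickle.load(open("look.pkl","rb"))
T,S=cs["top"],cs["side"]
def pick(n,t,xy):
    L=M[n][t]; return min(L,key=lambda d:np.hypot(*(np.array(d["xy"])-xy)))["pixels"].astype(float)
W={"jar":[(446,208),(414,266)],"bottle":[(394,204),(362,230)],"other_bottle":[(395,261),(322,260)],"slide_rack":[(446,253),(372,306)],"tray":[(261,220),(271,185)],"tray_jar":[(270,189),(297,173)],"beaker":[(427,158),(423,230)],"pump_bottle":[(167,249),(209,147)]}
out={}
for t,(a,b) in W.items():
    mt,ms=pick("top",t,a),pick("side",t,b)
    if t=="tray": mt=np.maximum(mt,0)
    x0=list(unproj(T,a,40)[:2]); yaw=t in("tray","slide_rack"); z0=4 if t=="tray_jar" else 0
    ys={"tray":[-.5,-1.,-.6+.2],"slide_rack":[.3,.0,1.4,1.8]}.get(t,[0])
    if t=="tray": ys=[np.pi/2-1.05,-np.pi/2+.5+np.pi/2, 0.5,-.5]
    for cm in ([(T,mt),(S,ms)],[(T,mt)],[(S,ms)]):
        best=min((fit(cm,t,x0+([y] if yaw else []),z0,yaw) for y in ys),key=lambda r:r[1])
        print(t,np.round(best[0],3),round(best[1],3))
E
python3 fitall.py
```

```text
jar [ 585.56  -354.579] 0.09
jar [ 585.562 -354.076] 0.057
jar [ 585.661 -354.523] 0.033
bottle [ 585.845 -188.737] 0.25
bottle [ 585.889 -188.875] 0.19
bottle [ 584.709 -189.868] 0.056
other_bottle [ 421.544 -195.339] 0.165
other_bottle [ 420.458 -194.75 ] 0.063
other_bottle [ 423.587 -195.235] 0.056
slide_rack [ 438.113 -359.526    3.405] 0.106
slide_rack [ 4.37219e+02 -3.58515e+02  2.59000e-01] 0.055
slide_rack [ 4.39273e+02 -3.59825e+02  2.69000e-01] 0.032
tray [543.836 202.127   0.546] 0.144
tray [544.242 202.41    0.548] 0.062
tray [543.353 201.967   0.548] 0.081
tray_jar [622.568 173.777] 0.515
tray_jar [622.395 173.83 ] 0.108
tray_jar [633.068 188.317] 0.38
beaker [ 724.025 -294.399] 0.384
beaker [ 723.514 -295.397] 0.192
beaker [ 729.389 -292.88 ] 0.175
pump_bottle [460.109 481.403] 0.316
pump_bottle [459.715 481.39 ] 0.09
pump_bottle [465.609 493.686] 0.199
```

```bash
cat > to.py <<'E'
import sys
from cell import manip
from h import *
a=[float(v) for v in sys.argv[1:]]
s=manip.read_state(); R=Ro.from_euler('xyz',s["eef_rot"]); 
print("t",round(s["clock"],2),"pos",np.round(s["eef_pos"],1),"rpy",np.round(s["eef_rot"],3),"F",np.round(s["wrist_force"],1),"gap",round(s["finger_gap"],1),"j",np.round(s["joints"],2))
if a:
    T=Ro.from_euler('xyz',[-np.pi/2,0,a[3]])
    print("shift",np.round(R.inv().apply(np.array(a[:3])-s["eef_pos"]),1),"turn",np.round(np.degrees((R.inv()*T).as_rotvec()),1))
E
python3 to.py 585.6 -354.5 190 -1.024
python3 -m jog '[10,0,-10,0,2,0, 30,0,-30,0,6,0, 58,0,-58,0,12,0, 86,0,-87,0,19,0, 114,0,-116,0,26,0, 142,0,-145,0,32,0, 170,0,-173,0,38,0, 198,0,-202,0,38.7,0, 226,0,-230,0,38.7,0, 254,0,-259,0,38.7,0]' 94 40
python3 to.py 585.6 -354.5 190 -1.024
```

```text
t 2.1 pos [187.4 517.1 227.4] rpy [-1.571  0.    -0.348] F [0.5 0.4 1.2] gap 93.8 j [ 1.16  0.3   1.52  0.    1.32 -0.07]
shift [ 671.4   37.5 -683.7] turn [ 0.  38.7 -0. ]
clock: 2.93
eef_pos: [338.3, 185.3, 227.7]
eef_rot: [-1.57, -0.0, -1.023]
wrist_force: [1.5, 0.3, 0.3]
finger_gap: 93.9
t 2.93 pos [338.3 185.3 227.7] rpy [-1.57  -0.    -1.023] F [1.5 0.3 0.3] gap 93.9 j [ 0.41 -0.08  1.94  0.    1.28 -0.14]
shift [589.6  37.7 -70. ] turn [-0.   0.1  0. ]
```

```bash

python3 -m jog '[35,0,-4,0,0,0, 72,0,-9,0,0,0, 110,0,-13,0,0,0, 148,0,-18,0,0,0, 186,0,-22,0,0,0, 224,0,-27,0,0,0, 262,0,-31,0,0,0, 300,0,-36,0,0,0, 338,0,-40,0,0,0, 374,0,-44,0,0,0]'
python3 to.py 585.6 -354.5 190 -1.024
python3 -m jog '[34,0,-4,0,0,0, 66,0,-8,0,0,0, 96,4,-12,0,0,0, 124,10,-15,0,0,0, 150,18,-18,0,0,0, 174,26,-21,0,0,0, 194,33,-24,0,0,0, 208,37,-25,0,0,0, 214,37,-26,0,0,0, 216,37,-26,0,0,0]'
python3 to.py 585.6 -354.5 80 -1.024
```

```text
clock: 3.77
eef_pos: [495.6, -157.4, 227.5]
eef_rot: [-1.571, -0.0, -1.024]
wrist_force: [-0.2, 0.6, 0.8]
finger_gap: 94.5
t 3.77 pos [ 495.6 -157.4  227.5] rpy [-1.571 -0.    -1.024] F [-0.2  0.6  0.8] gap 94.5 j [-0.38  0.23  1.61  0.    1.3  -0.93]
shift [215.1  37.5 -25.6] turn [-0.  0.  0.]
clock: 4.6
eef_pos: [585.3, -353.8, 189.9]
eef_rot: [-1.571, 0.001, -1.024]
wrist_force: [0.3, 0.1, 0.3]
finger_gap: 94.2
t 4.6 pos [ 585.3 -353.8  189.9] rpy [-1.571e+00  1.000e-03 -1.024e+00] F [0.3 0.1 0.3] gap 94.2 j [-0.6   0.63  1.13 -0.    1.38 -1.14]
shift [ 8.000e-01  1.099e+02 -1.000e-01] turn [ 0.  0. -0.]
```

```bash

python3 -m jog '[0,8,0,0,0,0, 0,24,0,0,0,0, 0,44,0,0,0,0, 0,64,0,0,0,0, 0,82,0,0,0,0, 0,96,0,0,0,0, 0,106,0,0,0,0, 0,110,0,0,0,0, 0,110,0,0,0,0, 0,110,0,0,0,0]'
python3 -m jog '[0,0,0,0,0,0, 0,0,0,0,0,0, 0,0,0,0,0,0, 0,0,0,0,0,0, 0,0,0,0,0,0, 0,0,0,0,0,0, 0,0,0,0,0,0, 0,0,0,0,0,0]' 40 30
python3 -m jog '[0,0,0,0,0,0, 0,-3,0,0,0,0, 0,-8,0,0,0,0, 0,-14,0,0,0,0]'
python3 to.py 538.8 310.3 230 -1.024
```

```text
clock: 5.43
eef_pos: [585.7, -353.3, 81.3]
eef_rot: [-1.57, -0.001, -1.023]
wrist_force: [0.3, -0.6, 0.3]
finger_gap: 94.2
clock: 6.1
eef_pos: [585.4, -353.3, 80.5]
eef_rot: [-1.571, -0.0, -1.023]
wrist_force: [-0.6, -1.0, 0.8]
finger_gap: 58.8
clock: 6.43
eef_pos: [585.2, -353.1, 94.6]
eef_rot: [-1.571, 0.001, -1.023]
wrist_force: [-1.0, 1.2, -1.0]
finger_gap: 59.0
t 6.43 pos [ 585.2 -353.1   94.6] rpy [-1.571e+00  1.000e-03 -1.023e+00] F [-1.   1.2 -1. ] gap 59.0 j [-0.6   0.72  1.22  0.    1.21 -1.14]
shift [-590.6 -135.1  305.7] turn [ 0.  0. -0.]
```

```bash

python3 -m jog '[0,-10,0,0,0,0, 0,-28,0,0,0,0, 0,-50,0,0,0,0, -2,-74,1,0,0,0, -8,-96,4,0,0,0, -20,-114,10,0,0,0, -38,-126,20,0,0,0, -60,-133,31,0,0,0, -84,-135,43,0,0,0, -110,-135,57,0,0,0]'
python3 -m jog '[-27,0,14,0,0,0, -54,0,28,0,0,0, -81,0,42,0,0,0, -108,0,56,0,0,0, -135,0,70,0,0,0, -162,0,84,0,0,0, -189,0,98,0,0,0, -216,0,112,0,0,0, -243,0,126,0,0,0, -270,0,140,0,0,0]'
python3 to.py 538.8 310.3 230 -1.024
```

```text
clock: 7.27
eef_pos: [576.6, -228.9, 231.3]
eef_rot: [-1.57, -0.002, -1.024]
wrist_force: [1.4, 0.2, -1.6]
finger_gap: 58.8
clock: 8.1
eef_pos: [555.4, 75.3, 230.6]
eef_rot: [-1.57, -0.001, -1.023]
wrist_force: [0.8, -0.3, -1.8]
finger_gap: 58.5
t 8.1 pos [555.4  75.3 230.6] rpy [-1.570e+00 -1.000e-03 -1.023e+00] F [ 0.8 -0.3 -1.8] gap 58.5 j [ 0.07  0.32  1.49  0.    1.33 -0.48]
shift [-209.3    0.6  108.1] turn [-0.1  0.   0. ]
```

```bash

python3 -m jog '[-26,0,14,0,0,0, -52,0,27,0,0,0, -78,0,40,0,0,0, -104,0,54,0,0,0, -129,0,67,0,0,0, -152,0,79,0,0,0, -172,0,89,0,0,0, -189,0,97,0,0,0, -202,0,103,0,0,0, -208,0,107,0,0,0]'
python3 -m jog '[0,0,0,0,0,0, 0,0,0,0,0,0]'
python3 to.py 538.8 310.3 230 -1.024
python3 - <<'E'
from cell import manip
import cv2,numpy as np
a=manip.camera("top")["img"][100:320,120:440];b=manip.camera("side")["img"][60:280,170:490]
cv2.imwrite("pics/j1.png",cv2.resize(np.hstack([a,b])[:,:,::-1],(800,275)))
E
```

```text
clock: 8.93
eef_pos: [538.4, 308.7, 230.1]
eef_rot: [-1.57, 0.0, -1.022]
wrist_force: [-1.1, -0.3, -1.8]
finger_gap: 58.6
clock: 9.1
eef_pos: [538.9, 306.7, 229.6]
eef_rot: [-1.571, -0.0, -1.023]
wrist_force: [-0.6, -0.1, -1.7]
finger_gap: 58.8
t 9.1 pos [538.9 306.7 229.6] rpy [-1.571 -0.    -1.023] F [-0.6 -0.1 -1.7] gap 58.8 j [ 0.46  0.46  1.3  -0.    1.38 -0.09]
shift [-3.2 -0.4  1.8] turn [0. 0. 0.]
```

View pics/j1.png

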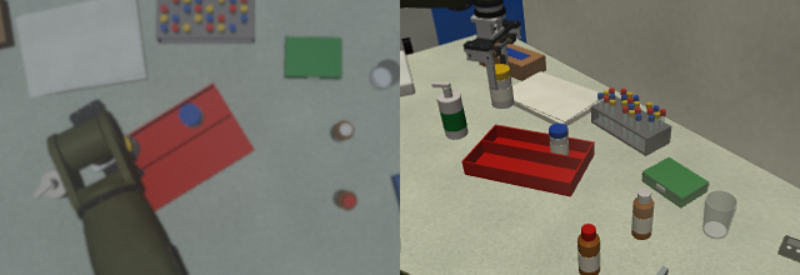

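```bash

python3 -m jog '[-1,8,1,0,0,0, -2,24,2,0,0,0, -2,44,2,0,0,0, -2,66,2,0,0,0, -2,88,2,0,0,0, -2,106,2,0,0,0, -2,120,2,0,0,0, -2,130,2,0,0,0, -2,136,2,0,0,0, -2,139,2,0,0,0]'
python3 -m jog '[0,1,0,0,0,0, 0,2,0,0,0,0, 0,3,0,0,0,0, 0,3.5,0,0,0,0, 0,4,0,0,0,0, 0,4.5,0,0,0,0, 0,5,0,0,0,0, 0,5,0,0,0,0]'
python3 to.py 538.8 310.3 84.5 -1.024
```

```text
clock: 10.03
eef_pos: [539.4, 309.5, 89.7]
eef_rot: [-1.571, 0.0, -1.024]
wrist_force: [0.2, 0.0, -1.8]
finger_gap: 58.6
clock: 10.7
eef_pos: [539.5, 309.9, 85.4]
eef_rot: [-1.571, -0.0, -1.023]
wrist_force: [0.4, 0.3, -1.1]
finger_gap: 58.8
t 10.7 pos [539.5 309.9  85.4] rpy [-1.571 -0.    -1.023] F [ 0.4  0.3 -1.1] gap 58.8 j [ 0.46  0.6   1.44 -0.    1.11 -0.09]
shift [-0.7  0.9 -0.3] turn [0. 0. 0.]
```

```bash

python3 -m jog '[0,0.5,0,0,0,0, 0,1,0,0,0,0, 0,1,0,0,0,0, 0,1,0,0,0,0]'
python3 -m jog '[0,0,0,0,0,0, 0,0,0,0,0,0, 0,0,0,0,0,0, 0,0,0,0,0,0, 0,0,0,0,0,0]' 84
python3 to.py
```

```text
clock: 11.03
eef_pos: [539.5, 309.9, 84.5]
eef_rot: [-1.571, -0.0, -1.023]
wrist_force: [-0.3, -0.5, -0.5]
finger_gap: 58.7
clock: 11.45
eef_pos: [539.5, 309.9, 84.5]
eef_rot: [-1.571, -0.0, -1.023]
wrist_force: [-0.1, 0.7, 0.0]
finger_gap: 83.4
t 11.45 pos [539.5 309.9  84.5] rpy [-1.571 -0.    -1.023] F [-0.1  0.7  0. ] gap 83.4 j [ 0.46  0.6   1.44 -0.    1.1  -0.09]
```

```bash

python3 -m jog '[0,-6,0,0,0,0, 0,-22,0,0,0,0, 0,-46,0,0,0,0, 0,-76,0,0,0,0, 8,-104,-4,0,0,0, 24,-126,-13,0,0,0, 50,-136,-26,0,0,0, 82,-140,-43,0,0,0, 116,-140,-60,0,0,0, 150,-140,-78,0,0,0]' 90
python3 to.py 585.5 -189 180 -1.024
```

```text
clock: 12.28
eef_pos: [550.9, 139.8, 225.5]
eef_rot: [-1.57, -0.001, -1.022]
wrist_force: [0.8, 0.5, 0.3]
finger_gap: 90.0
t 12.28 pos [550.9 139.8 225.5] rpy [-1.570e+00 -1.000e-03 -1.022e+00] F [0.8 0.5 0.3] gap 90.0 j [ 0.18  0.34  1.47 -0.    1.33 -0.36]
shift [ 298.6   45.4 -141.9] turn [-0.1  0.1  0. ]
```

```bash
python3 - <<'E'
from cell import manip
import cv2,numpy as np
a=manip.camera("top")["img"][100:320,120:440];b=manip.camera("side")["img"][60:280,170:490]
cv2.imwrite("pics/j2.png",cv2.resize(np.hstack([a,b])[:,:,::-1],(800,275)))
E
```

```text
(no output)
```

View pics/j2.png

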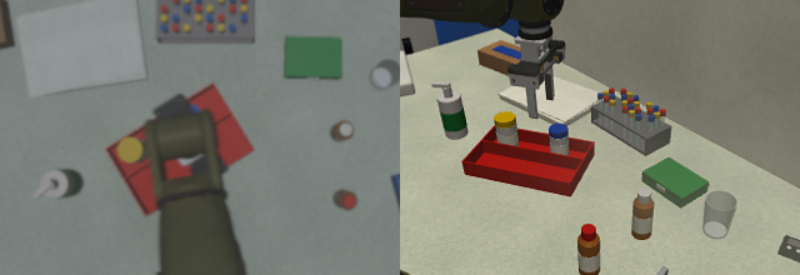

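The yellow-capped jar (side view, about 505,125) stands upright in the narrow bay in line with the blue-capped one (558,135). Next, the bottle.

```bash

python3 to.py 585.5 -189 180 -1.024
python3 -m jog '[16,0,-8,0,0,0, 50,0,-24,0,0,0, 86,0,-41,0,0,0, 122,0,-58,0,0,0, 158,0,-75,0,0,0, 194,6,-92,0,0,0, 228,16,-108,0,0,0, 258,28,-122,0,0,0, 280,38,-132,0,0,0, 292,44,-138,0,0,0]' 90
python3 -m jog '[0,0,0,0,0,0, 0,0,0,0,0,0]'
python3 to.py 585.5 -189 72 -1.024
```

```text
t 12.38 pos [551.3 136.9 225.3] rpy [-1.570e+00 -1.000e-03 -1.028e+00] F [-0.1  1.  -0.8] gap 90.0 j [ 0.18  0.34  1.47 -0.    1.33 -0.36]
shift [ 296.6   45.5 -139.2] turn [-0.  -0.2  0.1]
clock: 13.22
eef_pos: [585.0, -182.1, 179.4]
eef_rot: [-1.571, 0.001, -1.025]
wrist_force: [0.0, 1.4, -0.3]
finger_gap: 89.6
clock: 13.38
eef_pos: [585.3, -179.4, 180.5]
eef_rot: [-1.571, 0.0, -1.023]
wrist_force: [-0.5, 0.7, 0.4]
finger_gap: 90.0
t 13.38 pos [ 585.3 -179.4  180.5] rpy [-1.571  0.    -1.023] F [-0.5  0.7  0.4] gap 90.0 j [-0.36  0.48  1.39  0.    1.28 -0.9 ]
shift [  8.4 108.5  -4.8] turn [ 0.  0. -0.]
```

```bash

python3 -m jog '[5,2,-3,0,0,0, 8.5,12,-5,0,0,0, 8.5,30,-5,0,0,0, 8.5,50,-5,0,0,0, 8.5,70,-5,0,0,0, 8.5,86,-5,0,0,0, 8.5,98,-5,0,0,0, 8.5,104,-5,0,0,0, 8.5,106,-5,0,0,0, 8.5,106,-5,0,0,0]'
python3 -m jog '[0,0,0,0,0,0, 0,0,0,0,0,0, 0,0,0,0,0,0, 0,0,0,0,0,0, 0,0,0,0,0,0, 0,0,0,0,0,0, 0,0,0,0,0,0, 0,0,0,0,0,0, 0,0,0,0,0,0]' 30 30
python3 -m jog '[0,0,0,0,0,0, 0,-3,0,0,0,0, 0,-8,0,0,0,0, 0,-14,0,0,0,0]'
python3 to.py 580.4 242 230 -1.024
```

```text
clock: 14.22
eef_pos: [585.5, -189.7, 74.6]
eef_rot: [-1.571, -0.0, -1.023]
wrist_force: [-0.5, -0.8, -0.1]
finger_gap: 90.0
clock: 14.97
eef_pos: [585.3, -189.8, 74.5]
eef_rot: [-1.571, -0.0, -1.023]
wrist_force: [-0.2, -0.1, 0.8]
finger_gap: 45.4
clock: 15.3
eef_pos: [585.1, -189.8, 88.5]
eef_rot: [-1.571, 0.001, -1.023]
wrist_force: [-0.3, -1.0, -2.2]
finger_gap: 46.1
t 15.3 pos [ 585.1 -189.8   88.5] rpy [-1.571e+00  1.000e-03 -1.023e+00] F [-0.3 -1.  -2.2] gap 46.1 j [-0.37  0.58  1.46  0.    1.1  -0.92]
shift [-371.2 -141.3  220.7] turn [ 0.  0. -0.]
```

```bash

python3 -m jog '[0,-8,0,0,0,0, 0,-24,0,0,0,0, 0,-46,0,0,0,0, -4,-70,2,0,0,0, -12,-94,7,0,0,0, -26,-114,15,0,0,0, -44,-129,26,0,0,0, -66,-138,39,0,0,0, -90,-141,54,0,0,0, -116,-141,69,0,0,0]'
python3 -m jog '[-26,0,15,0,0,0, -52,0,31,0,0,0, -78,0,46,0,0,0, -104,0,62,0,0,0, -130,0,77,0,0,0, -156,0,93,0,0,0, -182,0,108,0,0,0, -206,0,122,0,0,0, -226,0,134,0,0,0, -242,0,143,0,0,0]'
python3 -m jog '[-7,0,4,0,0,0, -11,0,7,0,0,0, -12,0,8,0,0,0, -12,0,8,0,0,0]'
python3 to.py 580.4 242 79 -1.024
python3 - <<'E'
from cell import manip
import cv2,numpy as np
a=manip.camera("top")["img"][100:320,120:440];b=manip.camera("side")["img"][60:280,170:490]
cv2.imwrite("pics/b1.png",cv2.resize(np.hstack([a,b])[:,:,::-1],(800,275)))
E
```

```text
clock: 16.13
eef_pos: [584.0, -54.0, 231.5]
eef_rot: [-1.569, -0.002, -1.024]
wrist_force: [1.5, 0.3, -1.9]
finger_gap: 45.5
clock: 16.97
eef_pos: [579.6, 228.2, 230.3]
eef_rot: [-1.57, 0.0, -1.022]
wrist_force: [-0.3, -0.8, -2.4]
finger_gap: 45.6
clock: 17.3
eef_pos: [580.7, 240.0, 229.6]
eef_rot: [-1.571, -0.0, -1.024]
wrist_force: [-0.1, 0.5, -2.2]
finger_gap: 45.7
t 17.3 pos [580.7 240.  229.6] rpy [-1.571 -0.    -1.024] F [-0.1  0.5 -2.2] gap 45.7 j [ 0.33  0.48  1.27 -0.    1.39 -0.21]
shift [ -1.9 150.6   0.8] turn [-0.  0.  0.]
```

View pics/b1.png

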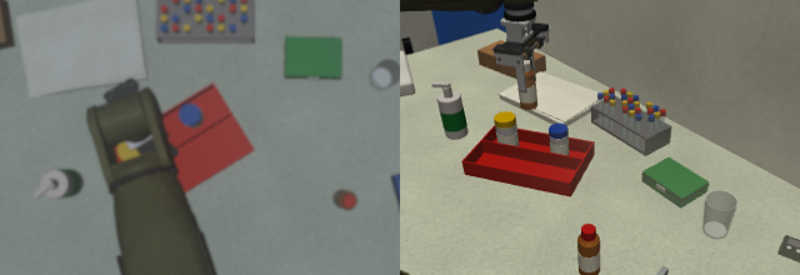

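The bottle hangs upright over the gap between the two jars (side view, about 528,95).

```bash

python3 -m jog '[-1,8,1,0,0,0, -2,24,1,0,0,0, -2,44,1,0,0,0, -2,66,1,0,0,0, -2,88,1,0,0,0, -2,106,1,0,0,0, -2,122,1,0,0,0, -2,134,1,0,0,0, -2,142,1,0,0,0, -2,145,1,0,0,0]'
python3 -m jog '[0,1,0,0,0,0, 0,2,0,0,0,0, 0,3,0,0,0,0, 0,3.5,0,0,0,0, 0,4,0,0,0,0, 0,4.5,0,0,0,0, 0,5,0,0,0,0, 0,5.5,0,0,0,0, 0,5.5,0,0,0,0]'
python3 to.py 580.4 242 78.5 -1.024
```

```text
clock: 18.23
eef_pos: [580.0, 242.5, 83.2]
eef_rot: [-1.572, 0.0, -1.024]
wrist_force: [-0.9, -0.7, -2.6]
finger_gap: 45.9
clock: 18.98
eef_pos: [580.3, 242.8, 78.9]
eef_rot: [-1.571, -0.0, -1.023]
wrist_force: [-0.2, -0.3, -2.0]
finger_gap: 45.6
t 18.98 pos [580.3 242.8  78.9] rpy [-1.571 -0.    -1.023] F [-0.2 -0.3 -2. ] gap 45.6 j [ 0.34  0.62  1.42 -0.    1.1  -0.21]
shift [ 0.8  0.4 -0.3] turn [0. 0. 0.]
```

```bash

python3 -m jog '[0,0.5,0,0,0,0, 0,0.8,0,0,0,0, 0,0.8,0,0,0,0, 0,0.8,0,0,0,0]'
python3 -m jog '[0,0,0,0,0,0, 0,0,0,0,0,0, 0,0,0,0,0,0, 0,0,0,0,0,0]' 72
python3 -m jog '[0,-8,0,0,0,0, 0,-26,0,0,0,0, 0,-52,0,0,0,0, 0,-84,0,0,0,0, 0,-116,0,0,0,0, 0,-142,0,0,0,0, 0,-156,0,0,0,0, 0,-160,0,0,0,0]'
python3 to.py 438.3 -359.3 190 -2.874
```

```text
clock: 19.32
eef_pos: [580.4, 242.8, 78.5]
eef_rot: [-1.571, -0.0, -1.023]
wrist_force: [-1.7, -1.2, 3.4]
finger_gap: 45.5
clock: 19.65
eef_pos: [580.4, 242.9, 78.1]
eef_rot: [-1.571, -0.0, -1.023]
wrist_force: [0.5, -0.4, -0.3]
finger_gap: 68.6
clock: 20.32
eef_pos: [581.0, 243.1, 241.9]
eef_rot: [-1.566, -0.001, -1.023]
wrist_force: [0.5, -0.2, 0.1]
finger_gap: 71.8
t 20.32 pos [581.  243.1 241.9] rpy [-1.566e+00 -1.000e-03 -1.023e+00] F [ 0.5 -0.2  0.1] gap 71.8 j [ 0.34  0.47  1.26  0.    1.41 -0.21]
shift [ 440.    50.2 -435.7] turn [ -0.3 106.   -0.2]
```

```bash

python3 -m jog '[8,0,-8,0,3,0, 26,0,-26,0,9,0, 50,0,-50,0,16,0, 76,0,-75,0,23,0, 102,0,-101,0,30,0, 128,0,-127,0,37,0, 154,0,-152,0,44,0, 180,0,-178,0,50,0, 206,0,-204,0,56,0, 232,0,-230,0,62,0]' 60
python3 to.py 438.3 -359.3 190 -2.878
```

```text
clock: 21.15
eef_pos: [503.7, -76.5, 237.6]
eef_rot: [-1.572, -0.0, -2.11]
wrist_force: [-0.4, -0.0, -0.7]
finger_gap: 60.3
t 21.15 pos [503.7 -76.5 237.6] rpy [-1.572 -0.    -2.11 ] F [-0.4 -0.  -0.7] gap 60.3 j [-0.22  0.2   1.62 -0.    1.32  0.32]
shift [276.2  47.6  89.2] turn [ 0. 44.  0.]
```

```bash

python3 -m jog '[26,0,8,0,6,0, 56,0,18,0,12,0, 88,0,28,0,18,0, 120,0,39,0,24,0, 152,0,49,0,30,0, 184,0,59,0,35,0, 214,4,69,0,39,0, 240,16,78,0,42,0, 260,28,84,0,43.5,0, 272,38,88,0,44,0]' 60
python3 -m jog '[0,0,0,0,0,0, 0,0,0,0,0,0]'
python3 to.py 438.3 -359.3 90 -2.878
python3 - <<'E'
from cell import manip
import cv2,numpy as np
a=manip.camera("top")["img"][120:340,320:640];b=manip.camera("side")["img"][160:380,270:590]
cv2.imwrite("pics/r1.png",cv2.resize(np.hstack([a,b])[:,:,::-1],(800,275)))
E
```

```text
clock: 21.98
eef_pos: [440.7, -355.5, 198.5]
eef_rot: [-1.572, -0.001, -2.876]
wrist_force: [-0.0, 0.8, 0.3]
finger_gap: 60.0
clock: 22.15
eef_pos: [441.8, -353.4, 199.5]
eef_rot: [-1.572, -0.001, -2.873]
wrist_force: [0.4, 0.1, 0.8]
finger_gap: 60.3
t 22.15 pos [ 441.8 -353.4  199.5] rpy [-1.572e+00 -1.000e-03 -2.873e+00] F [0.4 0.1 0.8] gap 60.3 j [-0.74  0.36  1.51  0.    1.28  0.56]
shift [  4.8 109.5   5. ] turn [0.1 0.3 0. ]
```

View pics/r1.png

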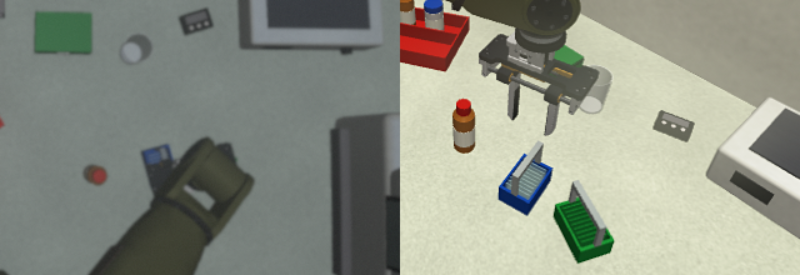

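```bash

python3 -m jog '[3,4,3,0,0.3,0, 4.8,16,5,0,0.3,0, 4.8,34,5,0,0.3,0, 4.8,54,5,0,0.3,0, 4.8,72,5,0,0.3,0, 4.8,88,5,0,0.3,0, 4.8,100,5,0,0.3,0, 4.8,106,5,0,0.3,0, 4.8,108,5,0,0.3,0, 4.8,108,5,0,0.3,0]'
python3 to.py 438.3 -359.3 91 -2.878
python3 - <<'E'
from cell import manip
import cv2,numpy as np
b=manip.camera("side")["img"][220:380,320:520]
cv2.imwrite("pics/r2.png",cv2.resize(b[:,:,::-1],(750,600),interpolation=cv2.INTER_CUBIC))
E
```

```text
clock: 23.08
eef_pos: [438.7, -359.9, 92.1]
eef_rot: [-1.571, -0.0, -2.878]
wrist_force: [0.5, -0.7, -0.5]
finger_gap: 60.2
t 23.08 pos [ 438.7 -359.9   92.1] rpy [-1.571 -0.    -2.878] F [ 0.5 -0.7 -0.5] gap 60.2 j [-0.75  0.48  1.6  -0.    1.06  0.56]
shift [ 0.2  1.1 -0.7] turn [ 0. -0.  0.]
```

View pics/r2.png

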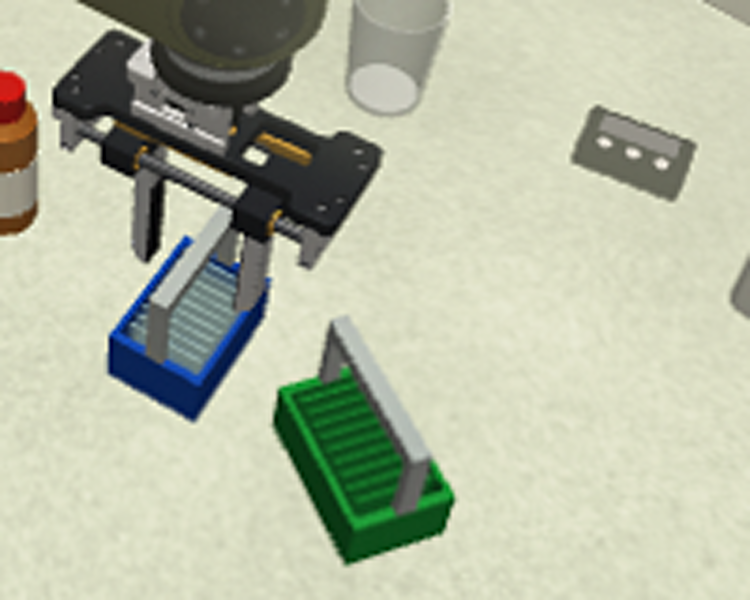

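The fingers straddle the steel bar of the blue rack: tips at about (150,255) and (245,305), bar middle near (195,260). Closing the gripper.

```bash

python3 -m jog '[0,0.5,0,0,0,0, 0,0.5,0,0,0,0, 0,0.5,0,0,0,0, 0,0.5,0,0,0,0, 0,0.5,0,0,0,0, 0,0.5,0,0,0,0, 0,0.5,0,0,0,0, 0,0.5,0,0,0,0, 0,0.5,0,0,0,0, 0,0.5,0,0,0,0]' 2 45
python3 -m jog '[0,0,0,0,0,0, 0,-3,0,0,0,0, 0,-8,0,0,0,0, 0,-14,0,0,0,0]'
python3 to.py 507.9 180.3 240 -1.024
```

```text
clock: 23.97
eef_pos: [438.6, -359.9, 91.6]
eef_rot: [-1.571, -0.0, -2.878]
wrist_force: [0.1, -0.4, -1.0]
finger_gap: 11.3
clock: 24.3
eef_pos: [438.5, -359.9, 105.9]
eef_rot: [-1.571, -0.0, -2.879]
wrist_force: [-0.4, 0.3, -2.0]
finger_gap: 11.6
t 24.3 pos [ 438.5 -359.9  105.9] rpy [-1.571 -0.    -2.879] F [-0.4  0.3 -2. ] gap 11.6 j [-0.75  0.46  1.59  0.    1.08  0.56]
shift [-207.5 -133.9 -503.6] turn [   0.  -106.3   -0. ]
```

```bash

python3 -m jog '[0,-8,0,0,0,0, 0,-24,0,0,0,0, 0,-46,0,0,0,0, 0,-70,0,0,0,0, 0,-94,-2,0,0,0, -3,-114,-8,0,-2,0, -7,-128,-18,0,-5,0, -13,-137,-32,0,-9,0, -20,-141,-49,0,-14,0, -28,-142,-68,0,-19,0]'
python3 to.py 507.9 180.3 240 -1.024
```

```text
clock: 25.13
eef_pos: [448.0, -286.7, 249.4]
eef_rot: [-1.569, 0.001, -2.543]
wrist_force: [0.2, -0.4, -3.0]
finger_gap: 11.3
t 25.13 pos [ 448.  -286.7  249.4] rpy [-1.569e+00  1.000e-03 -2.543e+00] F [ 0.2 -0.4 -3. ] gap 11.3 j [-0.64  0.24  1.54 -0.    1.35  0.33]
shift [-312.5    8.9 -352.2] turn [ -0.1 -87.1   0.1]
```

```bash

python3 -m jog '[-17,0,-19,0,-5,0, -34,0,-38,0,-10,0, -51,0,-57,0,-15,0, -68,0,-77,0,-20,0, -85,0,-96,0,-25,0, -102,1,-115,0,-30,0, -119,2,-134,0,-35,0, -136,3,-153,0,-40,0, -153,3,-172,0,-45,0, -170,3,-191,0,-50,0]'
python3 to.py 507.9 180.3 240 -1.024
```

```text
clock: 25.97
eef_pos: [481.7, -32.3, 245.5]
eef_rot: [-1.57, -0.0, -1.67]
wrist_force: [-0.6, -0.4, -1.4]
finger_gap: 11.4
t 25.97 pos [481.7 -32.3 245.5] rpy [-1.57 -0.   -1.67] F [-0.6 -0.4 -1.4] gap 11.4 j [-0.14  0.13  1.68 -0.    1.33 -0.04]
shift [-214.2    5.5    5. ] turn [ -0.1 -37.    0. ]
```

```bash

python3 -m jog '[-25,0,1,0,-5,0, -50,0,1,0,-10,0, -75,0,2,0,-15,0, -100,0,3,0,-20,0, -125,0,3,0,-25,0, -150,0,4,0,-29,0, -172,0,4,0,-33,0, -190,0,5,0,-35.5,0, -203,0,5,0,-36.7,0, -211,0,5,0,-37,0]'
python3 -m jog '[0,0,0,0,0,0, 0,0,0,0,0,0]'
python3 to.py 507.9 180.3 100 -1.024
python3 - <<'E'
from cell import manip
import cv2,numpy as np
a=manip.camera("top")["img"][100:320,120:440];b=manip.camera("side")["img"][60:280,170:490]
cv2.imwrite("pics/r3.png",cv2.resize(np.hstack([a,b])[:,:,::-1],(800,275)))
E
```

```text
clock: 26.8
eef_pos: [508.5, 176.9, 245.1]
eef_rot: [-1.57, -0.0, -1.027]
wrist_force: [0.2, 0.3, -1.9]
finger_gap: 11.6
clock: 26.97
eef_pos: [508.4, 175.4, 244.8]
eef_rot: [-1.571, -0.0, -1.029]
wrist_force: [-0.6, -0.4, -2.6]
finger_gap: 11.6
t 26.97 pos [508.4 175.4 244.8] rpy [-1.571 -0.    -1.029] F [-0.6 -0.4 -2.6] gap 11.6 j [ 0.26  0.26  1.53 -0.    1.35 -0.28]
shift [ -4.5 144.8   2.1] turn [ 0.  -0.3  0. ]
```

View pics/r3.png

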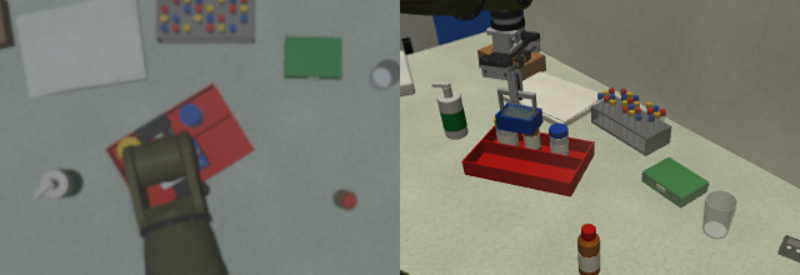

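```bash

python3 -m jog '[-3,8,1,0,0,0, -4.5,24,2,0,-0.3,0, -4.5,44,2,0,-0.3,0, -4.5,66,2,0,-0.3,0, -4.5,88,2,0,-0.3,0, -4.5,106,2,0,-0.3,0, -4.5,120,2,0,-0.3,0, -4.5,132,2,0,-0.3,0, -4.5,139,2,0,-0.3,0, -4.5,142,2,0,-0.3,0]'
python3 - <<'E'
from cell import manip
import cv2,numpy as np
b=manip.camera("side")["img"][100:260,180:380]
cv2.imwrite("pics/r4.png",cv2.resize(b[:,:,::-1],(750,600),interpolation=cv2.INTER_CUBIC))
E
python3 to.py 507.9 180.3 95.6 -1.024
```

```text
clock: 27.9
eef_pos: [507.4, 180.2, 101.4]
eef_rot: [-1.572, 0.0, -1.024]
wrist_force: [-0.9, -0.7, -1.5]
finger_gap: 11.5
t 27.95 pos [507.5 180.3 101.6] rpy [-1.572  0.    -1.024] F [ 0.1 -0.4 -2.6] gap 11.3 j [ 0.27  0.41  1.68 -0.    1.05 -0.27]
shift [0.2 6.  0.3] turn [ 0.1  0.  -0. ]
```

View pics/r4.png

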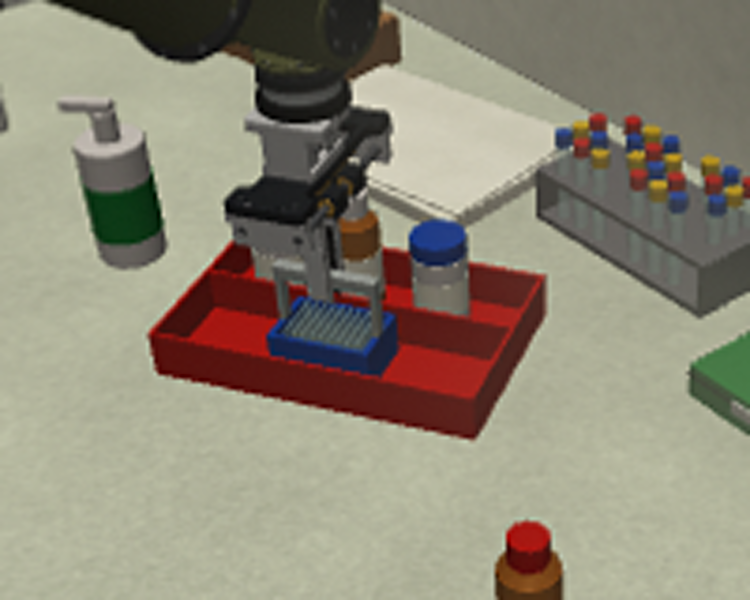

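The rack (side crop, about 333,335) is level inside the wide bay, clear of the walls and a few mm above the floor.

```bash

python3 -m jog '[0,1,0,0,0,0, 0,2,0,0,0,0, 0,3,0,0,0,0, 0,4,0,0,0,0, 0,4.7,0,0,0,0, 0,5.3,0,0,0,0, 0,5.8,0,0,0,0, 0,6.2,0,0,0,0, 0,6.2,0,0,0,0]'
python3 to.py
```

```text
clock: 28.7
eef_pos: [507.9, 180.7, 96.4]
eef_rot: [-1.571, -0.0, -1.023]
wrist_force: [0.7, 0.9, -2.2]
finger_gap: 11.7
t 28.7 pos [507.9 180.7  96.4] rpy [-1.571 -0.    -1.023] F [ 0.7  0.9 -2.2] gap 11.7 j [ 0.27  0.42  1.68 -0.    1.04 -0.27]
```

```bash

python3 -m jog '[0,0.4,0,0,0,0, 0,0.8,0,0,0,0, 0,1.2,0,0,0,0, 0,1.2,0,0,0,0, 0,1.2,0,0,0,0]'
python3 to.py
```

```text
clock: 29.12
eef_pos: [508.0, 180.7, 95.6]
eef_rot: [-1.57, -0.0, -1.023]
wrist_force: [-3.9, -0.0, 4.1]
finger_gap: 11.5
t 29.12 pos [508.  180.7  95.6] rpy [-1.57  -0.    -1.023] F [-3.9 -0.   4.1] gap 11.5 j [ 0.27  0.42  1.68 -0.    1.03 -0.27]
```

Wrist force is up by about 6 N, so the rack is on the floor. Releasing, then rising and moving away.

```bash

python3 -m jog '[0,0,0,0,0,0, 0,0,0,0,0,0, 0,0,0,0,0,0, 0,0,0,0,0,0, 0,0,0,0,0,0]' 40
python3 to.py
python3 -m jog '[0,-4,0,0,0,0, 0,-14,0,0,0,0, 0,-32,0,0,0,0, 0,-58,0,0,0,0, 0,-88,0,0,0,0, 0,-114,0,0,0,0, 0,-132,0,0,0,0, 0,-144,0,0,0,0, 0,-150,0,0,0,0]'
python3 -m jog '[10,0,-5,0,0,0, 35,0,-20,0,0,0, 70,0,-42,0,0,0, 105,0,-64,0,0,0, 140,0,-86,0,0,0, 175,0,-108,0,0,0, 205,0,-126,0,0,0, 228,0,-140,0,0,0, 238,0,-145,0,0,0, 238,0,-145,0,0,0]'
python3 - <<'E'
from cell import manip
import cv2,numpy as np
a=manip.camera("top")["img"][100:320,120:440];b=manip.camera("side")["img"][100:260,180:413]
cv2.imwrite("pics/f1.png",np.vstack([cv2.resize(a,(436,300)),cv2.resize(b,(436,300))])[:,:,::-1])
E
sed -i 's/xx//' look.py; python3 look.py
```

```text
clock: 29.53
eef_pos: [507.9, 180.7, 95.2]
eef_rot: [-1.571, -0.0, -1.023]
wrist_force: [-0.4, 0.8, -0.1]
finger_gap: 38.8
t 29.53 pos [507.9 180.7  95.2] rpy [-1.571 -0.    -1.023] F [-0.4  0.8 -0.1] gap 38.8 j [ 0.27  0.42  1.68 -0.    1.03 -0.27]
clock: 30.28
eef_pos: [508.3, 180.8, 248.1]
eef_rot: [-1.567, -0.001, -1.023]
wrist_force: [0.2, -0.3, -0.3]
finger_gap: 40.1
clock: 31.12
eef_pos: [507.5, -100.2, 244.5]
eef_rot: [-1.572, 0.001, -1.026]
wrist_force: [0.3, 0.2, -0.1]
finger_gap: 40.0
top tray [(0.83, [266, 219], 4533)]
top jar [(0.81, [224, 221], 449)]
top bottle [(0.54, [248, 207], 280)]
top slide_rack [(0.63, [488, 250], 733), (0.6, [268, 232], 746)]
top tray_jar [(0.68, [269, 190], 308)]
top other_bottle [(0.39, [405, 262], 38)]
top beaker [(0.84, [428, 158], 520), (0.52, [266, 220], 4702)]
top pump_bottle [(0.63, [167, 250], 749)]
side tray [(0.97, [281, 196], 2794)]
side jar [(0.63, [273, 197], 2763), (0.6, [258, 158], 376)]
side bottle [(0.85, [274, 163], 247)]
side slide_rack [(0.94, [413, 339], 1677), (0.83, [266, 186], 687)]
side tray_jar [(0.74, [296, 174], 328), (0.72, [210, 148], 812), (0.45, [255, 158], 372)]
side other_bottle [(0.57, [322, 259], 630)]
side beaker [(0.75, [421, 230], 871), (0.75, [274, 164], 327)]
side pump_bottle [(0.92, [212, 149], 811), (0.46, [270, 188], 679)]
```

View pics/f1.png

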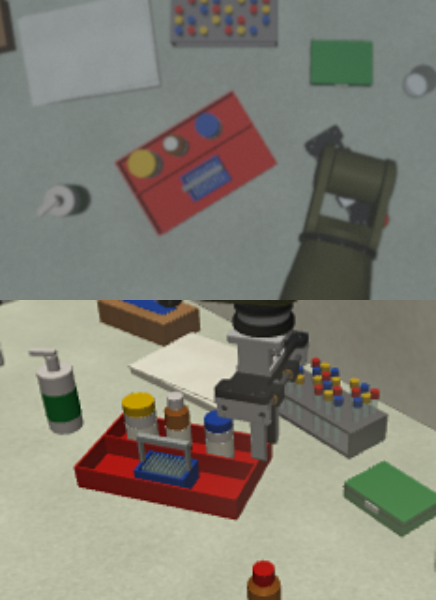

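Yellow jar (140,163), white-capped bottle (173,143) and blue-capped jar (207,125) stand in one row in the narrow bay, with the rack (205,178) in the wide bay. Now a numerical check.

```bash
python3 - <<'E'
import pickle
from h import *
cs,M=pickle.load(open("look.pkl","rb"));T=cs["top"]
th=.547;Rt=np.array([[np.cos(th),np.sin(th)],[-np.sin(th),np.cos(th)]])
for t,a,y in[("jar",(224,221),None),("bottle",(248,207),None),("tray_jar",(269,190),None),("slide_rack",(268,232),2.118),("beaker",(428,158),None),("pump_bottle",(167,250),None)]:
    m=min(M["top"][t],key=lambda d:np.hypot(*(np.array(d["xy"])-a)))["pixels"].astype(float)
    p,e=fit([(T,m)],t,list(unproj(T,a,40)[:2])+([y] if y else []),4 if y or "b" not in t[:1] and t!="pump_bottle" or t=="bottle" else 0,bool(y))
    print(t,np.round(p,2),round(e,3),"tray xy",np.round(Rt@(p[:2]-[543.9,202.2]),1))
E
python3 to.py
```

```text
jar [539.89 310.4 ] 0.063 tray xy [52.9 94.5]
bottle [581.22 244.78] 0.055 tray xy [54. 17.]
tray_jar [622.06 172.65] 0.057 tray xy [ 51.4 -65.9]
slide_rack [508.83 181.75   2.11] 0.04 tray xy [-40.6   0.8]
beaker [ 726.59 -297.74] 0.221 tray xy [-104. -522.]
pump_bottle [459.34 482.53] 0.093 tray xy [ 73.6 283.4]
t 32.12 pos [508.  -98.1 245.3] rpy [-1.571 -0.    -1.023] F [-0.5 -0.3  0.8] gap 40.2 j [-0.26  0.21  1.59 -0.    1.34 -0.81]
```

```bash
python3 -c "
from cell import manip
print(manip.sign_off())"
```

```text
the job is handed in; nothing more can be done
None
```

The tray is packed and the job was handed in at about 32 s of the 72 s allowed. The yellow-capped jar and the white-capped bottle stand upright in the narrow bay, in one row with the blue-capped jar. The blue slide rack sits flat in the wide bay. Each was lowered until the wrist force showed the floor taking its weight, then released.

Last checks, from fits to the top camera picture:

| Thing | Position in tray frame (x, y, mm) | Note |
|---|---|---|
| yellow-capped jar | 53, 94 | within the narrow bay |
| white-capped bottle | 54, 17 | within the narrow bay |
| blue-capped jar | 51, -66 | about 1 mm from its first fit, which is within the measuring error |
| slide rack | -41, 1 | within the wide bay |

- **Bystanders:** the pump bottle fits agree to about 1 mm. The beaker fits differ by about 4 mm, but clear glass fits poorly and the arm never came near it.
- **Weakly checked:** in the last top view the arm mostly covered the red-capped bottle, so I checked it only in the side view, where the network found it at the same pixel as before. I compared the slide box and the green rack only by eye.
- **Robot:** the gripper was empty, open and well clear at hand-in. Sign-off gives no verdict.

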